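# Pin the stock shelf's front rail and press the missing label holder home behind it

## Task

At the end of the low stock shelf, push the headed steel pin down through the fork and the rail's lug until its collar sits on the fork, so that the front rail is locked. Then take the grey label holder out of its slotted stand and push it down behind the rail, card side to the front, centred in front of the tray of puppet heads (the only tray without a label), until its shoulder is hard down on the rail. Finish while still holding it there, pressed firmly down so that the glue on its tongue can take; do not let go, and do not disturb the other things on the bench.

Things in the scene. Friction and masses are not known exactly. Their poses are not given: they have to be found in the camera images.
- rack: Low wooden stock shelf, fixed, 424 mm long (its y), 195 mm deep, board top 85 mm above the bench, with a steel front rail (the shelf's lip). Origin: on the bench at mid-length, below the middle of the gap behind the rail; x points from the rail to the back of the shelf, y along the rail. The rail has an upright hinge at y = +195 mm and ends in a lug between the two prongs of a fork at y = -195 mm.
- gap (a point): middle of the gap between rail and board, at the rail's top, 102.5 mm above the bench; axes as the rack. The gap is 9 mm wide (x -4.5 to +4.5 mm), runs along y past all trays and is open above and below. In front of it the rail: x -12.5 to -4.5 mm, 25 mm tall. Behind it the edge of the board, whose top lies 17.5 mm below the rail's top.
- rail (a joint): hinge of the front rail, rad: 0 = closed, lug hole in line with the fork holes (so at the start); it grows as the rail swings out away from the board. The hinge is stiff (0.3 N m of friction), but only the pin locks the rail.
- fork_hole (a point): centre of the mouth of the hole in the fork's upper prong, on the prong's top (102.5 mm above the bench); axes as the rack. Prongs and lug have upright 12.5 mm through holes with 1.5 mm chamfers, one below the other; the stack is 25 mm thick, free below. The prongs are 26 mm square.
- pin: Headed steel pin, about 70 g, 62 mm long, upright. Origin at its tip, z up: shaft 10 mm diameter, 36 mm long, tip tapered; then a collar 22 mm diameter, 4 mm thick; then a round knob 16 mm diameter, 22 mm tall, to take it by. It starts in the middle hole of the drilled strip, collar 8 mm above the wood. Seated: collar on the fork, origin 36 mm below fork_hole.
- pin_strip: drilled strip of pale wood, 50 x 120 x 40 mm, fixed, with three 12 mm holes 28 mm deep in a row along its y; origin under its centre, below the middle hole.
- label_holder: Grey plastic label holder with white card, about 50 g, 60 mm wide (its y), 75 mm tall, upright. Origin: middle of its foot, z up, card and shoulder to -x. Tongue 5 mm thick, 56 wide, z 0 to 30, foot rounded; shoulder z 30 to 35, out to x -14 mm; flat plate to grip x -4 to +4, z 35 to 75. Home: tongue in the gap, x along the rack's x, shoulder's underside on the rail, foot 30 mm below point gap.
- label_stand: block of pale wood, 60 x 100 x 40 mm, fixed, with a slot 6.5 mm wide and 22 mm deep along its y in which the label holder stands loosely on its foot (shoulder 8 mm above the block); origin under its centre, axes as the label holder's.
- head_tray: clear tray of puppet heads (six pale balls with dark hats, up to 47 mm above the board), fixed at one of three places on the shelf, the only tray without a label. 100 mm wide (y), 28 mm tall. Origin: in line with the tray's middle, 52 mm in front of it, at rack x = 0 (the gap's middle), at the height of the board's top; axes as the rack. Trays stand 110 mm apart.
- leg_tray: like the head tray, with wooden puppet legs in it and its own 60 mm label holder already home behind the rail (top 148 mm above the bench); fixed.
- disc_tray: like the leg tray, with wooden discs in it and its own label holder; fixed.
- glue: bystander: yellow glue bottle, 52 mm diameter, 130 mm tall; origin under its centre.
- paint_jar: bystander: low glass paint jar with a black cap, 48 mm diameter, 45 mm tall, near the middle in front of the shelf; origin under its centre.
- screwdriver: bystander: screwdriver lying on the bench, handle to its -x.
- mallet: bystander: hammer lying on the bench, handle to its -x.
- water_cup: bystander: white cup, 72 mm diameter, 80 mm tall; origin under its centre.
- head_stand: bystander: puppet head on a dowel with a round 70 mm foot, 126 mm tall; origin under its foot.
- screw_tray: bystander: small clear tray, 100 x 80 x 30 mm; origin under its centre.
Not all that is in view belongs to the job. Of the things shaped like the label_holder, the grey one is meant.

How it is judged:
By the outcome, as a careful person would: the job done as asked, in the order asked, and still so for the second after the job is handed in, while the arm keeps its last pose, push and grip.
It also fails if it takes over 62 s, if anything falls off the work surface, if the arm or the gripper's body presses on something with over 40 N, if the wrist force passes 120 N, or if a joint passes its speed limit or range.

## Robot

A 6-joint arm with a two-finger parallel gripper is mounted at the origin on the work surface. World frame = base frame: x ahead of the robot, y to its left, z up, the work surface at z = 0. Lengths are in m, angles in rad, forces in N, time in s.
With the tool pointing down it reaches from about 0.3 to 0.875 m from the base axis. Payload 6.4 kg.
Tool frame: the origin (TCP) lies on the centre line of the jaws, within the pads' length; the fingertips stand 11 mm ahead of it and the grasp point (between the pads) lies 8 mm behind it; z points along the fingers, y is the line along which they close (so a half turn about z gives the same grasp; the last joint's range is limited). The gripper opens to 88 mm and grips with 3 to 60 N. Pads are 18 mm wide; open, the fingers measure 123 mm over their backs; the gripper's body (75 mm by 187 mm) begins 45 mm behind the grasp point.
Start: joints at [-1.539, 0.181, 1.607, -0, 1.354, -0.206], TCP at [0.135, -0.559, 0.25] pointing down, gripper open.
Joint ranges: [-2.99, 2.99], [-0.89, 2.07], [0.3, 2.58], [-1.14, 4.28], [0, 2.63], [-3.12, 3.12]. Speed limits (rad/s): [2.57, 2.57, 3.01, 3.14, 3.14, 3.14].

## Interface

Orientations are given as a unit quaternion [w, x, y, z].
In Python, from rig import env, eyes gives the robot as it stands.
- The arm moves only by the shell command python3 -m jog 'ROWS' [FORCE]. ROWS is a JSON list of rows, 1 to 5 of them, each written [opening, [dx, dy, dz], [rx, ry, rz]]: the opening from 0.0 (shut) to 1.0 (fully open), then dx, dy, dz in m, then a rotation vector rx, ry, rz in rad; each row is the pose to reach, as a shift and turn from the pose commanded when the command began, along the tool's axes at that moment; what a row does not reach only later rows make up. A row lasts 1/12 s, in which the tool goes at most 0.0417 m and 0.125 rad, less where a joint would pass 70% of its speed; a pose out of reach is approached as far as the arm can. The fingers move at their own pace and stop on an object; FORCE is the grip in N (left out, the last holds). Time passes only in rows, so rows that do not move let the fingers close. It prints the time, the measured TCP pose, the force, the opening and the grip force at its end. Input that does not fit is refused with a message, and nothing moves.
- env.read_state(): the state, without advancing time (a new reading comes with each control period).
- eyes.grab_frame(name): name is "side" or "top"; returns a dict with "img" (420x560x3 uint8, red, green, blue), "fx", "fy", "cx", "cy" (pixels), "rvec" (rotation vector, rad) and "tvec" (3), from world to camera coordinates, as OpenCV has them. Camera axes: x right, y down, z forward; pixel columns grow to the right and rows downward; lengths in m; the calibration is good to about 2 mm. A picture is of the moment at which its call begins. There is no depth.
- env.hand_in(): hands the job in; it is judged then, once.
The state is a dict: "time_s": time; "qpos": joint angles; "qvel": joint speeds; "joint_torque": joint torques, N m; "tcp_pos": TCP position; "eef_rot": TCP orientation; "force": force on the tool from outside, world axes, zero at the start; "torque": the same for the moment, N m; "opening": opening from 0.0 (shut) to 1.0 (fully open); "gripper_force": force on a finger pad.
Only numpy, scipy, OpenCV 4.12 (cv2) and the standard library are available. Lean on these libraries where they do the work, as an engineer would, in place of code of your own. Each camera call takes 0.05 s, during which the arm holds its last target. There are 200 camera calls.

## Working session

There is one attempt and no reset: what is moved stays moved. The work goes in short steps, Python scripts to look and compute and a shell command to move; the robot and the scene stay as the last step left them, time stands still between calls to the robot, and variables do not carry over. Pictures are saved under pics/ and viewed, at most 10 in all, crops included, and the job is handed in when it is done.

```bash
ls; mkdir -p pics
python3 - <<'E'
from rig import env, eyes
import cv2
for n in("side","top"):
    f=eyes.grab_frame(n); cv2.imwrite(f"pics/{n}0.png",f["img"][:,:,::-1]); print(n,f["fx"],f["fy"],f["cx"],f["cy"],f["rvec"],f["tvec"])
s=env.read_state(); print(s)
E
```

```text
pics
side 432.2955376826007 432.2955376826007 277.68769396602727 214.69879519461782 [ 0.10506295 -2.73433862  1.49630165] [0.4595851  0.1240852  1.11942543]
top 401.9106322452496 401.9106322452496 276.1041697539788 210.65191523251045 [ 2.0995154  -2.15082963  0.18530723] [-1.93130966e-04  4.45576215e-01  1.22055971e+00]
{'time_s': 0.1, 'qpos': array([-1.53929963e+00,  1.81453431e-01,  1.60788637e+00, -2.29868142e-05,
        1.35379468e+00, -2.06330345e-01]), 'qvel': array([-0.00068712, -0.00281464, -0.00339722,  0.00111162, -0.00274509,
        0.00062522]), 'joint_torque': array([ 1.31685396e-03, -4.34818947e+01, -3.42696476e+01,  7.04070507e-02,
        3.39932484e-02, -3.90153070e-05]), 'tcp_pos': array([ 0.13544373, -0.55835077,  0.24891817]), 'eef_rot': array([-7.68945806e-04,  9.92937525e-01,  1.18635904e-01,  5.61255857e-05]), 'force': array([-0.34095177,  0.06422   , -0.11332211]), 'torque': array([ 0.02302732, -0.01159551,  0.01814356]), 'gripper_force': 0.0, 'opening': 0.999689307387771}
```

View pics/side0.png

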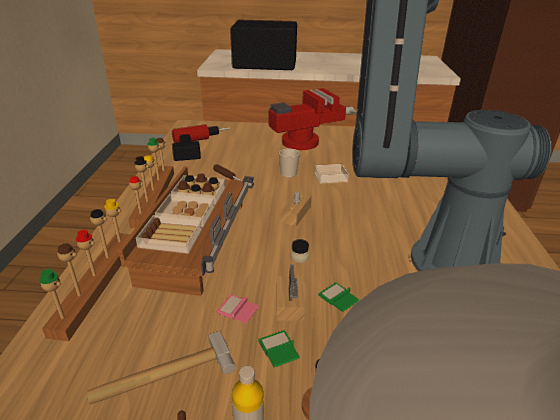

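View pics/top0.png

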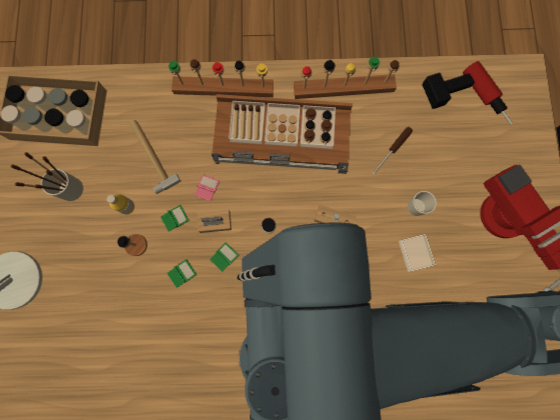

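The two views show these things:
- The rack's rail runs from (217,160) to (343,167) in the top view. Since y points left there, the fork is at the right end.
- The pin is in its strip at top (337,217), side (297,200).
- The grey holder is in its stand at top (213,221), side (292,285).

Things that could be taken for the holder:
- Pink, lying at top (207,187).
- Green, lying at top (175,217), (182,273) and (224,257).
- The two installed holders at top (243,158) and (279,160).

I choose the upright grey one in the stand and will check it in a crop.

```bash
cat > h.py <<'E'
import numpy as np, cv2
from rig import env, eyes
def cam(n):
    f=eyes.grab_frame(n); R=cv2.Rodrigues(np.array(f["rvec"]))[0]
    K=np.array([[f["fx"],0,f["cx"]],[0,f["fy"],f["cy"]],[0,0,1]]); f.update(R=R,K=K,t=np.array(f["tvec"]));return f
def ray(f,u,v):
    d=f["R"].T@np.linalg.inv(f["K"])@[u,v,1]; return -f["R"].T@f["t"], d
def at(f,u,v,z):
    c,d=ray(f,u,v); return c+d*(z-c[2])/d[2]
def proj(f,P):
    return cv2.projectPoints(np.atleast_2d(np.array(P,float)),np.array(f["rvec"]),f["t"],f["K"],None)[0][:,0]
E
python3 - <<'E'
from h import *
t=cam("top");s=cam("side")
cv2.imwrite("pics/t1.png",cv2.resize(t["img"][95:240,190:360,::-1],None,fx=4,fy=4,interpolation=cv2.INTER_CUBIC))
a=cv2.resize(s["img"][165:280,190:320,::-1],None,fx=5,fy=5,interpolation=cv2.INTER_CUBIC)
cv2.imwrite("pics/s1.png",a)
b=cv2.resize(s["img"][255:325,260:320,::-1],None,fx=8,fy=8,interpolation=cv2.INTER_CUBIC);cv2.imwrite("pics/s2.png",b)
for n,u,v,z in[("fork",343,167,.1025),("hinge",217,160,.1025),("pin",337,217,.09),("holder",213,221,.08),("jar",268,225,.045),("cup",423,204,.08)]: print(n,at(t,u,v,z))
print(ray(t,0,0)[0],ray(s,0,0)[0])
E
```

```text
fork [ 0.56364958 -0.21722182  0.1025    ]
hinge [0.59561412 0.16546072 0.1025    ]
pin [ 0.41252098 -0.19316289  0.09      ]
holder [0.41113268 0.18048939 0.08      ]
jar [0.39990921 0.0152468  0.045     ]
cup [ 0.44764997 -0.45741675  0.08      ]
[ 0.22082948 -0.01473414  1.28035989] [0.40578733 0.90626523 0.70267266]
```

View pics/t1.png

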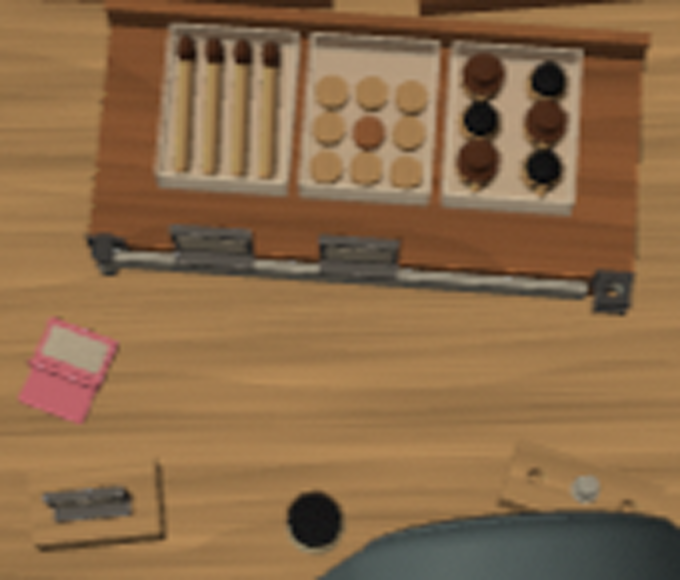

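View pics/s1.png

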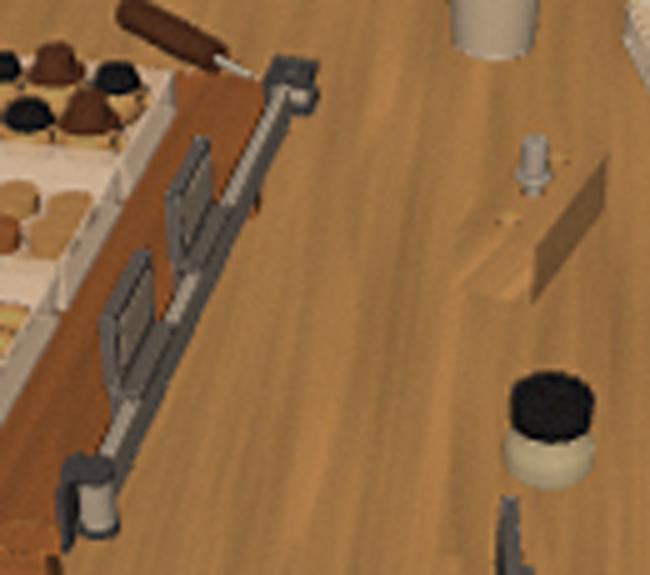

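View pics/s2.png

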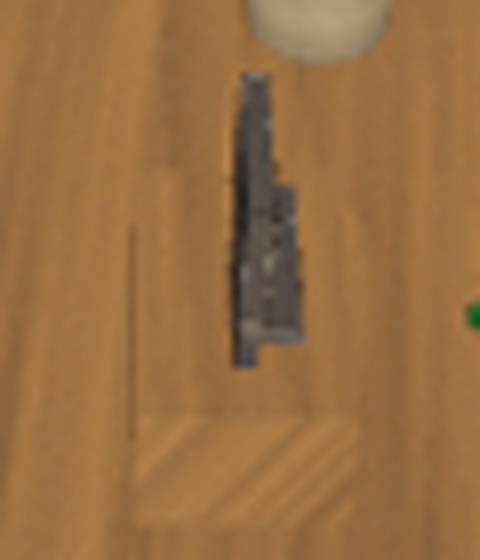

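The crops confirm the grey upright holder, with its shoulder towards the robot (crop 3, plate at (250,220)). The pin knob is at top (336.5,216.8), side (297,193). The head tray is the one nearest the fork. Next I fit the poses from both views.

```bash
cat > fit.py <<'E'
from h import *
from scipy.optimize import least_squares
t=cam("top");s=cam("side")
T=lambda u,v:(t,190+u/4-.375,95+v/4-.375)
S=lambda u,v:(s,190+u/5-.4,165+v/5-.4)
S2=lambda u,v:(s,260+u/8-.44,255+v/8-.44)
def W(p,P): c,n=np.cos(p[2]),np.sin(p[2]); return [p[0]+c*P[0]-n*P[1],p[1]+n*P[0]+c*P[1],P[2]]
def fit(obs,p0):
    f=lambda p:np.concatenate([proj(o[0],W(p,P))[0]-o[1:] for P,o in obs])
    r=least_squares(f,p0,loss="soft_l1");print(np.round(r.x,4),"deg",np.degrees(r.x[2]));print(np.round(r.fun.reshape(-1,2),1).tolist());return r.x
m=.001
rack=[((-8.5*m,-.195,.1025),T(613,291)),((-8.5*m,-.195,.1025),S(291,73)),
((4*m,.14,.1475),T(172,228)),((4*m,.08,.1475),T(253,235)),((4*m,.03,.1475),T(320,237)),((4*m,-.03,.1475),T(400,243)),
((-4*m,.08,.1475),S(150,253)),((-4*m,-.03,.1475),S(208,140)),((4*m,-.03,.1475),S(200,138)),((4*m,.03,.1475),S(168,188)),((-4*m,.14,.1475),S(115,318))]
if __name__=="__main__":
    r=fit(rack,[.57,-.02,-.08]); print("fork",W(r,(-8.5*m,-.195,.1025)),"home",W(r,(0,-.11,.0725)))
    fit([((0,0,.074),T(586,484)),((0,0,.074),S(535,141)),((0,0,.05),S(533,184))],[.41,-.19,0])
    fit([((4*m,.03,.093),T(44,490)),((4*m,-.03,.093),T(128,486)),((-14*m,.03,.053),T(57,523)),((-14*m,-.03,.053),T(132,515)),
    ((-4*m,-.03,.093),S2(270,74)),((4*m,-.03,.093),S2(242,74)),((-14*m,-.03,.053),S2(293,187)),((-14*m,.03,.053),S2(302,328)),((4*m,.03,.093),S2(233,275))],[.41,.18,0])
    c=t["img"][:,:,::-1].copy()
E
python3 fit.py
```

```text
[ 0.5908 -0.0253 -0.0962] deg -5.512891906515366
[[0.6, -0.4], [0.8, -0.7], [-0.4, -0.8], [-0.3, -1.2], [-0.1, -0.5], [0.2, -0.6], [1.0, -0.2], [1.1, -0.2], [-0.3, -0.1], [-0.2, 1.7], [0.7, 0.9]]
fork [np.float64(0.5635635653094742), np.float64(-0.21862994839546784), 0.1025] home [np.float64(0.5801901757073662), np.float64(-0.13483969940027324), 0.0725]
[ 0.4198 -0.1929  0.    ] deg 0.0
[[-0.1, -0.1], [0.0, 0.7], [0.1, -0.9]]
[0.4194 0.1852 0.0431] deg 2.4708360636276105
[[0.1, -0.1], [-1.0, -0.4], [-0.5, -0.5], [0.1, 0.2], [-0.2, -0.0], [-0.3, -0.1], [0.8, -0.3], [-0.1, 0.5], [0.7, -7.2]]
```

```bash
cat > d.py <<'E'
import sys; from h import *
from scipy.spatial.transform import Rotation as R
def st():
    s=env.read_state(); return s,R.from_quat(np.array(s["eef_rot"])[[1,2,3,0]])
def delta(tgt,yaw=None):
    s,q=st(); print("tool shift",np.round(q.inv().apply(np.array(tgt)-s["tcp_pos"]),4),"toolx yaw",round(np.degrees(np.arctan2(*q.as_matrix()[[1,0],0])),2),end=" ")
    if yaw is not None:
        y=np.radians(yaw); Rd=R.from_matrix(np.array([[np.cos(y),np.sin(y),0],[np.sin(y),-np.cos(y),0],[0,0,-1]])); print("rot",np.round((q.inv()*Rd).as_rotvec(),4))
    print("t",round(s["time_s"],2),"tcp",np.round(s["tcp_pos"],4),"F",np.round(s["force"],1),"op",round(s["opening"],3),"g",round(s["gripper_force"],1))
if __name__=="__main__":
    a=[float(v) for v in sys.argv[1:]]; delta(a[:3],*a[3:])
E
python3 d.py .4198 -.1929 .13
python3 -m jog '[[1,[0.032,-0.026,0],[0,0,0]],[1,[0.064,-0.052,0],[0,0,0]],[1,[0.096,-0.078,0],[0,0,0]],[1,[0.128,-0.104,0],[0,0,0]],[1,[0.16,-0.13,0],[0,0,0]]]'
python3 -m jog '[[1,[0.032,-0.026,0],[0,0,0]],[1,[0.064,-0.052,0.01],[0,0,0]],[1,[0.096,-0.078,0.03],[0,0,0]],[1,[0.128,-0.104,0.05],[0,0,0]],[1,[0.16,-0.13,0.08],[0,0,0]]]'
python3 -m jog '[[1,[0.02,-0.016,0],[0,0,0]],[0.6,[0.04,-0.028,0.02],[0,0,0]],[0.6,[0.04,-0.028,0.04],[0,0,0]],[0.6,[0.04,-0.028,0.04],[0,0,0]]]'
python3 d.py .4198 -.1929 .13
```

```text
tool shift [ 0.3625 -0.2884  0.1196] toolx yaw 13.62 t 0.3 tcp [ 0.1355 -0.5587  0.2494] F [ 0.9 -0.1  0.1] op 1.001 g 0.0
time_s: 0.72
tcp_pos: [0.261, -0.3932, 0.2496]
eef_rot: [0.0, 0.993, 0.118, 0.0]
force: [1.2, -0.7, -0.0]
opening: 0.999
gripper_force: 0.0
time_s: 1.13
tcp_pos: [0.3777, -0.2415, 0.1807]
eef_rot: [0.001, 0.993, 0.119, 0.001]
force: [1.0, -0.6, 0.7]
opening: 0.999
gripper_force: 0.0
time_s: 1.47
tcp_pos: [0.4071, -0.2034, 0.1369]
eef_rot: [-0.002, 0.993, 0.12, -0.002]
force: [-0.8, 0.7, 0.1]
opening: 0.8
gripper_force: 0.0
tool shift [ 0.0148 -0.0071  0.0069] toolx yaw 13.79 t 1.47 tcp [ 0.4071 -0.2034  0.1369] F [-0.8  0.7  0.1] op 0.8 g 0.0
```

```bash
python3 -m jog '[[0.5,[0.015,-0.007,0.02],[0,0,0]],[0.5,[0.015,-0.007,0.04],[0,0,0]],[0.5,[0.015,-0.007,0.06],[0,0,0]],[0.5,[0.015,-0.007,0.071],[0,0,0]],[0.5,[0.015,-0.007,0.071],[0,0,0]]]'
python3 d.py .4198 -.1929 .065 13.6
python3 - <<'E'
from h import *
a=cv2.resize(cam("side")["img"][150:250,250:350,::-1],None,fx=5,fy=5,interpolation=cv2.INTER_CUBIC)
b=cv2.resize(cam("top")["img"][170:270,290:390,::-1],None,fx=3,fy=5,interpolation=cv2.INTER_CUBIC)
cv2.imwrite("pics/g1.png",np.hstack([a,b]))
E
```

```text
time_s: 1.88
tcp_pos: [0.4198, -0.1953, 0.0676]
eef_rot: [-0.001, 0.993, 0.118, -0.001]
force: [0.2, 0.3, -0.7]
opening: 0.496
gripper_force: 0.0
tool shift [ 0.0006 -0.0024  0.0026] toolx yaw 13.58 rot [-0.0032  0.0026 -0.0004]
t 1.88 tcp [ 0.4198 -0.1953  0.0676] F [ 0.2  0.3 -0.7] op 0.496 g 0.0
```

View pics/g1.png

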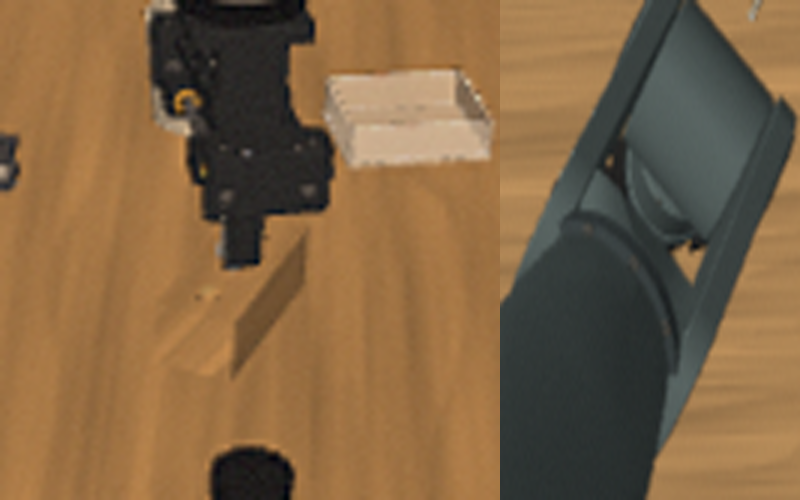

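The fingers straddle the pin: the near finger is at side px (298,198), in line with the knob. I close, lift, and look at the pin's offset.

```bash
python3 -m jog '[[0.5,[0,-0.002,0.002],[0,0,0]],[0.1,[0,-0.002,0.002],[0,0,0]],[0.1,[0,-0.002,0.002],[0,0,0]],[0.1,[0,-0.002,0.002],[0,0,0]],[0.1,[0,-0.002,0.002],[0,0,0]]]' 40
python3 -m jog '[[0.1,[0,0,0],[0,0,0]],[0.1,[0,0,0],[0,0,0]]]'
python3 -m jog '[[0.1,[0,0,-0.02],[0,0,0]],[0.1,[0,0,-0.05],[0,0,0]],[0.1,[0,0,-0.09],[0,0,0]],[0.1,[0,0,-0.11],[0,0,0]],[0.1,[0,0,-0.11],[0,0,0]]]'
python3 d.py .5636 -.2186 .17 13.6
python3 - <<'E'
from h import *
f=cam("side");p=np.array(env.read_state()["tcp_pos"])
print(np.round(proj(f,[p,p-[0,0,.011],p-[0,0,.05]]),1), np.round(env.read_state()["qpos"],2))
u,v=proj(f,p)[0].astype(int)
a=cv2.resize(f["img"][v-20:v+40,u-30:u+30,::-1],None,fx=8,fy=8,interpolation=cv2.INTER_CUBIC);print(u-30,v-20)
cv2.imwrite("pics/g2.png",a)
E
```

```text
time_s: 2.4
tcp_pos: [0.421, -0.194, 0.0675]
eef_rot: [0.0, 0.993, 0.119, 0.0]
force: [0.8, -0.3, 0.4]
opening: 0.22
gripper_force: 0.0
time_s: 2.57
tcp_pos: [0.4211, -0.194, 0.0674]
eef_rot: [0.0, 0.993, 0.119, 0.0]
force: [-0.2, 0.1, 2.3]
opening: 0.166
gripper_force: 40.5
time_s: 2.98
tcp_pos: [0.4234, -0.1957, 0.182]
eef_rot: [0.003, 0.993, 0.119, 0.003]
force: [0.6, 0.2, -0.2]
opening: 0.17
gripper_force: 40.4
tool shift [0.1308 0.0552 0.0131] toolx yaw 13.64 rot [ 0.0072 -0.0055  0.0007]
t 2.98 tcp [ 0.4234 -0.1957  0.182 ] F [ 0.6  0.2 -0.2] op 0.17 g 40.4
[[297.1 160.3]
 [297.  163.9]
 [296.5 176.3]] [-0.69  0.01  1.95  0.    1.18  0.64]
267 140
```

View pics/g2.png

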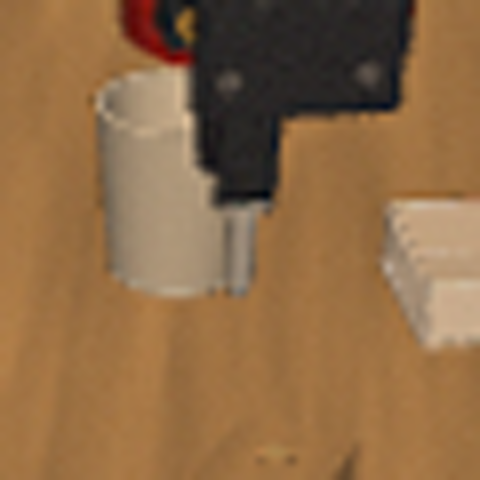

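```bash
python3 -m jog '[[0.1,[0.03,0.013,0],[0,0,0]],[0.1,[0.06,0.026,0],[0,0,0]],[0.1,[0.09,0.038,0],[0,0,0]],[0.1,[0.12,0.051,0],[0,0,0]],[0.1,[0.131,0.055,0.004],[0,0,0]]]'
python3 -m jog '[[0.1,[0,0,0],[0,0,0]],[0.1,[0,0,0.008],[0,0,0]],[0.1,[0,0,0.008],[0,0,0]]]'
python3 d.py .5636 -.2186 .17 13.6
python3 - <<'E'
from h import *
f=cam("side");p=np.array(env.read_state()["tcp_pos"])
print(np.round(proj(f,[p,p-[0,0,.011],p-[0,0,.0555],[p[0],p[1],.1025]]),1))
a=cv2.resize(f["img"][140:215,205:305,::-1],None,fx=8,fy=8,interpolation=cv2.INTER_CUBIC)
cv2.imwrite("pics/g3.png",a)
E
```

```text
time_s: 3.45
tcp_pos: [0.5638, -0.2168, 0.1712]
eef_rot: [-0.0, 0.993, 0.119, 0.0]
force: [-0.5, -0.6, -0.8]
opening: 0.167
gripper_force: 40.4
time_s: 3.7
tcp_pos: [0.5588, -0.2153, 0.1617]
eef_rot: [-0.002, 0.993, 0.119, -0.002]
force: [0.0, 0.3, -1.2]
opening: 0.17
gripper_force: 40.4
tool shift [ 0.0039  0.0044 -0.0084] toolx yaw 13.63 rot [-0.004   0.0041  0.0004]
t 3.7 tcp [ 0.5588 -0.2153  0.1617] F [ 0.   0.3 -1.2] op 0.17 g 40.4
[[249.6 160.6]
 [249.6 164. ]
 [250.  177.7]
 [250.  179.1]]
```

View pics/g3.png

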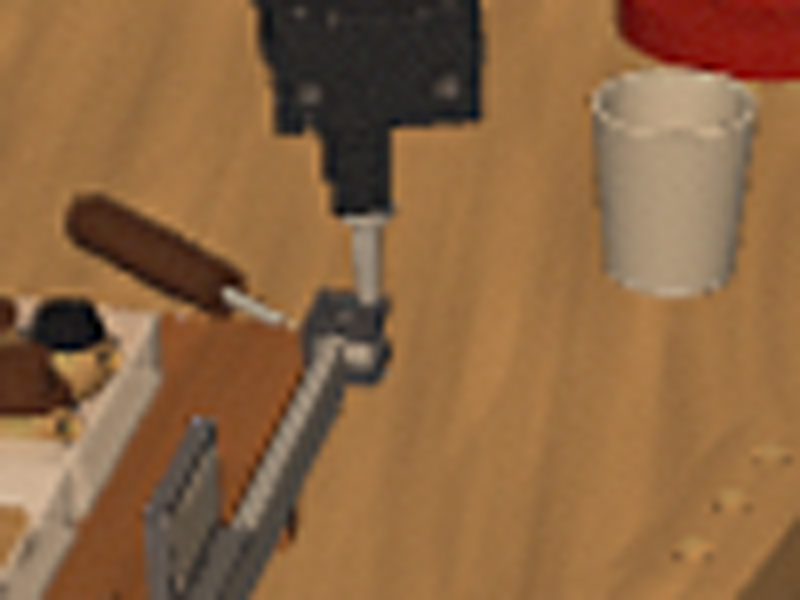

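The tip is at px (250.8,177.5), the fork hole at about (247.7,178.6). The arm was still settling, so I correct, settle, and measure numerically.

```bash
python3 -m jog '[[0.1,[0.004,0.0044,-0.005],[0,0,0]],[0.1,[0.004,0.0044,-0.005],[0,0,0]],[0.1,[0.004,0.0044,-0.005],[0,0,0]],[0.1,[0.004,0.0044,-0.005],[0,0,0]],[0.1,[0.004,0.0044,-0.005],[0,0,0]]]'
python3 d.py .5636 -.2186 .17 13.6
python3 - <<'E'
from h import *
p=np.array(env.read_state()["tcp_pos"]);f=cam("side");t=cam("top");print(p,env.read_state()["tcp_pos"])
print(np.round(proj(f,[p,p-[0,0,.011],p-[0,0,.03],p-[0,0,.0555],[.5636,-.2186,.1025]]),1))
g=f["img"].astype(int)
print("cols 240..258");
for v in range(162,186): print(v,g[v,240:259].sum(1)//3)
g=t["img"].astype(int); print(np.round(proj(t,[p-[0,0,.0555],[.5636,-.2186,.1025]]),1))
for v in range(160,176): print(v,g[v,334:354].sum(1)//3)
E
```

```text
time_s: 4.17
tcp_pos: [0.566, -0.2199, 0.1705]
eef_rot: [0.0, 0.993, 0.119, 0.0]
force: [0.8, 0.1, -0.1]
opening: 0.166
gripper_force: 40.4
tool shift [-0.002  -0.0018  0.0005] toolx yaw 13.61 rot [ 0.0004 -0.0004  0.0002]
t 4.17 tcp [ 0.566  -0.2199  0.1705] F [ 0.8  0.1 -0.1] op 0.166 g 40.4
[ 0.56595976 -0.2198692   0.17045205] [ 0.56593288 -0.21973356  0.17021241]
[[247.2 157.3]
 [247.3 160.8]
 [247.5 166.7]
 [247.7 174.6]
 [248.6 178.6]]
cols 240..258
162 [113 113 116  98  39  16  10  10   7   3   3  83 111 114 114 117 117 115
 119]
163 [112 113 114 116  80  93 106 146 147 144 127 103 110 111 115 116 114 116
 115]
164 [113 112 112 115 113 108 107 140 138 129 100 107 109 113 115 115 115 116
 115]
165 [110 109 110 113 115 117  85 128 138 117 107 108 106 110 114 116 115 117
 115]
166 [111 111 110 114 115 116 100 130 139 120 109 107 110 111 114 117 116 116
 115]
167 [111 110 108 112 115 118 106 130 141 117 111 109 110 112 116 116 116 113
 115]
168 [107 107 109 111 112 114 103 128 139 118 108 110 112 115 115 115 116 114
 113]
169 [108 109 111 112 115 118 105 129 140 118  94 108 114 1
[... 1739 characters left out ...]
 67 67 67 69 65 62 59 56 54 54 56 56 54]
166 [67 69 68 66 68 68 68 67 67 67 66 64 60 58 56 54 53 55 54 54]
167 [67 67 68 68 67 67 67 67 67 66 64 61 57 56 52 55 53 55 52 54]
168 [68 67 67 67 66 65 65 66 67 64 63 60 56 57 54 54 54 52 52 53]
169 [67 66 66 66 65 64 64 66 63 64 62 59 58 56 55 54 55 54 53 52]
170 [67 66 64 65 65 65 63 63 63 63 60 59 58 55 56 54 55 54 54 52]
171 [66 66 64 64 65 64 63 61 62 61 61 59 58 56 55 55 54 53 53 51]
172 [66 66 65 65 64 63 63 62 61 62 62 59 59 58 57 56 54 52 54 52]
173 [65 65 65 65 64 62 63 61 62 61 62 59 59 59 57 54 55 53 53 53]
174 [66 66 64 65 64 63 63 62 62 61 60 59 60 58 57 55 53 54 54 53]
175 [66 64 63 63 63 63 62 62 62 61 60 60 59 59 57 56 54 54 53 53]
```

```bash
python3 -m jog '[[0.1,[0.0012,-0.0026,0],[0,0,0]],[0.1,[0.0012,-0.0026,0.004],[0,0,0]],[0.1,[0.0012,-0.0026,0.008],[0,0,0]],[0.1,[0.0012,-0.0026,0.011],[0,0,0]],[0.1,[0.0012,-0.0026,0.011],[0,0,0]]]'
python3 -m jog '[[0.1,[0,0,0.003],[0,0,0]],[0.1,[0,0,0.006],[0,0,0]],[0.1,[0,0,0.006],[0,0,0]]]'
python3 d.py .5666 -.2168 .154 13.6
```

```text
time_s: 4.68
tcp_pos: [0.566, -0.2165, 0.1578]
eef_rot: [-0.001, 0.993, 0.119, -0.001]
force: [-0.6, -0.6, -0.1]
opening: 0.17
gripper_force: 40.4
time_s: 4.93
tcp_pos: [0.5662, -0.2168, 0.1523]
eef_rot: [-0.0, 0.993, 0.119, -0.0]
force: [-0.1, 0.5, -0.8]
opening: 0.167
gripper_force: 40.4
tool shift [ 0.0003  0.0001 -0.0017] toolx yaw 13.62 rot [-0.0008  0.0008  0.0003]
t 4.93 tcp [ 0.5662 -0.2168  0.1523] F [-0.1  0.5 -0.8] op 0.167 g 40.4
```

```bash
python3 -m jog '[[0.1,[0,0,0.003],[0,0,0]],[0.1,[0,0,0.006],[0,0,0]],[0.1,[0,0,0.009],[0,0,0]],[0.1,[0,0,0.009],[0,0,0]]]'
python3 -m jog '[[0.1,[0,0,0.003],[0,0,0]],[0.1,[0,0,0.006],[0,0,0]],[0.1,[0,0,0.009],[0,0,0]],[0.1,[0,0,0.009],[0,0,0]]]'
python3 d.py .5666 -.2168 .1185 13.6
```

```text
time_s: 5.27
tcp_pos: [0.5662, -0.2167, 0.1432]
eef_rot: [-0.0, 0.993, 0.119, -0.0]
force: [-0.4, -0.2, -0.2]
opening: 0.169
gripper_force: 40.4
time_s: 5.6
tcp_pos: [0.5662, -0.2167, 0.1342]
eef_rot: [-0.0, 0.993, 0.119, -0.0]
force: [0.1, 0.4, -0.6]
opening: 0.166
gripper_force: 40.4
tool shift [0.0004 0.0002 0.0157] toolx yaw 13.63 rot [-0.0009  0.0008  0.0004]
t 5.6 tcp [ 0.5662 -0.2167  0.1342] F [ 0.1  0.4 -0.6] op 0.166 g 40.4
```

```bash
python3 -m jog '[[0.1,[0,0,0.003],[0,0,0]],[0.1,[0,0,0.006],[0,0,0]],[0.1,[0,0,0.009],[0,0,0]],[0.1,[0,0,0.0105],[0,0,0]],[0.1,[0,0,0.0105],[0,0,0]]]'
python3 -m jog '[[0.1,[0,0,0.001],[0,0,0]],[0.1,[0,0,0.002],[0,0,0]],[0.1,[0,0,0.003],[0,0,0]],[0.1,[0,0,0.003],[0,0,0]]]'
python3 d.py .5666 -.2168 .1185 13.6
python3 - <<'E'
from h import *
f=cam("side");t=cam("top")
a=cv2.resize(f["img"][140:215,205:305,::-1],None,fx=6,fy=6,interpolation=cv2.INTER_CUBIC)
cv2.imwrite("pics/g4.png",a)
E
```

```text
time_s: 6.02
tcp_pos: [0.5663, -0.2168, 0.1239]
eef_rot: [-0.0, 0.993, 0.119, -0.0]
force: [-0.5, -0.3, 0.0]
opening: 0.169
gripper_force: 40.4
time_s: 6.35
tcp_pos: [0.5668, -0.2171, 0.122]
eef_rot: [0.0, 0.993, 0.119, 0.0]
force: [-1.0, -0.2, 1.3]
opening: 0.165
gripper_force: 40.5
tool shift [-0.0001 -0.0003  0.0035] toolx yaw 13.62 rot [ 0.0004 -0.0003  0.0004]
t 6.35 tcp [ 0.5668 -0.2171  0.122 ] F [-1.  -0.2  1.3] op 0.165 g 40.5
```

```bash
python3 -m jog '[[0.1,[0,0,0.001],[0,0,0]],[0.1,[0,0,0.002],[0,0,0]],[0.1,[0,0,0.002],[0,0,0]],[0.1,[0,0,0.002],[0,0,0]]]'
python3 -m jog '[[0.1,[0,0,0.001],[0,0,0]],[0.1,[0,0,0.002],[0,0,0]],[0.1,[0,0,0.002],[0,0,0]],[0.1,[0,0,0.002],[0,0,0]]]'
python3 -m jog '[[0.1,[0,0,0.001],[0,0,0]],[0.1,[0,0,0.002],[0,0,0]],[0.1,[0,0,0.002],[0,0,0]],[0.1,[0,0,0.002],[0,0,0]]]'
```

```text
time_s: 6.78
tcp_pos: [0.5669, -0.2171, 0.1218]
eef_rot: [0.0, 0.993, 0.119, 0.0]
force: [-5.4, 3.5, 15.4]
opening: 0.169
gripper_force: 40.0
time_s: 7.12
tcp_pos: [0.5671, -0.2172, 0.1218]
eef_rot: [0.001, 0.993, 0.119, 0.0]
force: [-11.9, 5.9, 27.1]
opening: 0.169
gripper_force: 40.0
time_s: 7.45
tcp_pos: [0.5672, -0.2172, 0.1216]
eef_rot: [0.001, 0.993, 0.119, 0.0]
force: [-17.0, 9.1, 38.7]
opening: 0.168
gripper_force: 40.0
```

```bash
python3 -m jog '[[0.1,[0,0,-0.002],[0,0,0]],[0.1,[0,0,-0.004],[0,0,0]],[0.1,[0,0,-0.005],[0,0,0]],[0.4,[0,0,-0.005],[0,0,0]],[0.4,[0,0,-0.005],[0,0,0]]]'
python3 -m jog '[[0.4,[0,0,0],[0,0,0]],[0.4,[0,0,-0.01],[0,0,0]],[0.4,[0,0,-0.04],[0,0,0]],[0.4,[0,0,-0.08],[0,0,0]],[0.4,[0,0,-0.1],[0,0,0]]]'
python3 d.py .4194 .1852 .16 -87.5
python3 - <<'E'
from h import *
f=cam("side");t=cam("top");print(np.round(env.read_state()["qpos"],2))
a=cv2.resize(f["img"][165:215,220:280,::-1],None,fx=8,fy=8,interpolation=cv2.INTER_CUBIC)
b=cv2.resize(t["img"][140:190,320:360,::-1],None,fx=8,fy=8,interpolation=cv2.INTER_CUBIC)
cv2.imwrite("pics/g5.png",np.hstack([a,b]))
E
```

```text
time_s: 7.87
tcp_pos: [0.5664, -0.2169, 0.1202]
eef_rot: [-0.0, 0.993, 0.119, -0.0]
force: [1.0, 1.0, 0.2]
opening: 0.297
gripper_force: 0.0
time_s: 8.28
tcp_pos: [0.5677, -0.2176, 0.2249]
eef_rot: [0.001, 0.993, 0.119, 0.002]
force: [0.9, -0.5, 0.0]
opening: 0.397
gripper_force: 0.0
tool shift [-0.0494 -0.4266  0.0636] toolx yaw 13.63 rot [-5.000e-04 -4.600e-03  1.765e+00]
t 8.28 tcp [ 0.5677 -0.2176  0.2249] F [ 0.9 -0.5  0. ] op 0.397 g 0.0
[-0.56  0.27  1.55  0.    1.31  0.77]
```

View pics/g5.png

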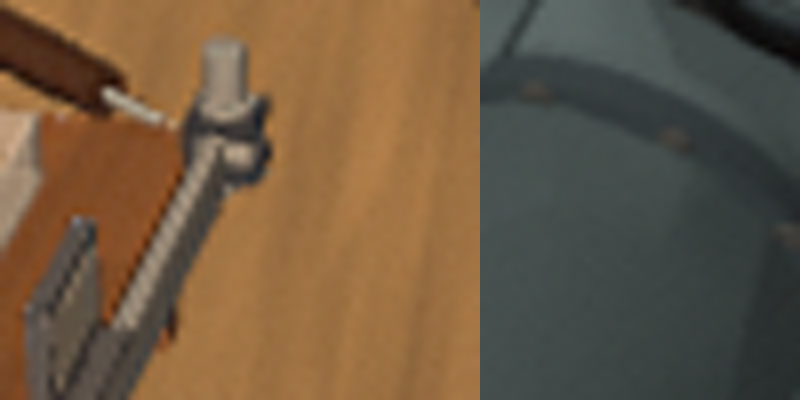

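The pin's collar is down on the fork (knob at left-crop (225,70), collar flush with the prong). The top view is blocked by the arm. Now to the holder.

```bash
python3 -m jog '[[0.5,[-0.004,-0.035,0],[0,0,-0.12]],[0.5,[-0.008,-0.07,0],[0,0,-0.24]],[0.5,[-0.012,-0.105,0],[0,0,-0.36]],[0.5,[-0.016,-0.14,0],[0,0,-0.48]],[0.5,[-0.02,-0.175,0],[0,0,-0.6]]]'
python3 d.py .4194 .1852 .16 92.5
```

```text
time_s: 8.8
tcp_pos: [0.5044, -0.0501, 0.2195]
eef_rot: [-0.001, 0.912, 0.409, -0.001]
force: [1.0, 0.5, 0.2]
opening: 0.5
gripper_force: 0.0
tool shift [ 0.1192 -0.2199  0.0598] toolx yaw 48.31 rot [-2.000e-03 -1.000e-04 -7.713e-01]
t 8.8 tcp [ 0.5044 -0.0501  0.2195] F [1.  0.5 0.2] op 0.5 g 0.0
```

```bash
python3 -m jog '[[0.5,[0.018,-0.033,0],[0,0,-0.12]],[0.5,[0.036,-0.066,0],[0,0,-0.24]],[0.5,[0.054,-0.099,0],[0,0,-0.36]],[0.5,[0.072,-0.132,0.01],[0,0,-0.48]],[0.5,[0.09,-0.166,0.02],[0,0,-0.6]]]'
python3 -m jog '[[0.5,[0,0,0],[0,0,-0.12]],[0.5,[0,0,0],[0,0,-0.17]],[0.5,[0,0,0],[0,0,-0.17]]]'
python3 d.py .4194 .1852 .16 92.5
```

```text
time_s: 9.22
tcp_pos: [0.4419, 0.1278, 0.2002]
eef_rot: [0.0, 0.751, 0.661, 0.0]
force: [1.5, 0.1, -0.6]
opening: 0.498
gripper_force: 0.0
time_s: 9.47
tcp_pos: [0.4416, 0.1272, 0.1996]
eef_rot: [-0.001, 0.693, 0.721, -0.001]
force: [0.0, 0.2, -0.9]
opening: 0.501
gripper_force: 0.0
tool shift [ 0.0588 -0.0198  0.0396] toolx yaw 92.34 rot [-0.002   0.     -0.0028]
t 9.47 tcp [0.4416 0.1272 0.1996] F [ 0.   0.2 -0.9] op 0.501 g 0.0
```

```bash
python3 -m jog '[[0.5,[0.03,-0.01,0],[0,0,0]],[0.5,[0.059,-0.0198,0.02],[0,0,0]],[0.5,[0.059,-0.0198,0.04],[0,0,0]],[0.5,[0.059,-0.0198,0.04],[0,0,0]]]'
python3 -m jog '[[0.5,[0,0,0.03],[0,0,0]],[0.5,[0,0,0.06],[0,0,0]],[0.5,[0,0,0.08],[0,0,0]],[0.5,[0,0,0.089],[0,0,0]],[0.5,[0,0,0.089],[0,0,0]]]'
python3 d.py .4194 .1852 .069 92.5
python3 - <<'E'
from h import *
f=cam("side");t=cam("top");p=np.array(env.read_state()["tcp_pos"]);print(proj(f,[p,p-[0,0,.011],[.4194,.1852,.093]]),proj(t,p))
a=cv2.resize(f["img"][240:325,250:330,::-1],None,fx=7,fy=7,interpolation=cv2.INTER_CUBIC)
cv2.imwrite("pics/g6.png",a)
g=f["img"].astype(int)
for v in range(250,306,3): print(v,g[v,278:314].sum(1)//3)
E
```

```text
time_s: 9.8
tcp_pos: [0.4177, 0.1848, 0.1569]
eef_rot: [-0.002, 0.694, 0.72, -0.003]
force: [-1.8, -0.0, -0.1]
opening: 0.502
gripper_force: 0.0
time_s: 10.22
tcp_pos: [0.4197, 0.1836, 0.0701]
eef_rot: [-0.001, 0.695, 0.719, -0.002]
force: [-0.9, -1.0, -0.8]
opening: 0.502
gripper_force: 0.0
tool shift [ 0.0016 -0.0003  0.0011] toolx yaw 91.99 rot [-0.0042  0.0006 -0.009 ]
t 10.22 tcp [0.4197 0.1836 0.0701] F [-0.9 -1.  -0.8] op 0.502 g 0.0
[[289.9778149  279.39836708]
 [289.84004866 283.19437778]
 [291.28204973 272.52194008]] [[212.19928187 217.98253297]]
250 [39 41 40 42 40 42 44 39 41 40 38 42 36 41 38 42 41 37 38 39 41 42 41 37
 40 37 36 42 38 35 35 39 33 39 38 36]
253 [35 34 41 39 36 38 41 35 38 36 36 40 40 39 40 37 39 38 38 40 40 39 39 42
 40 36 41 43 41 43 40 40 40 41 43 38]
256 [127 124 115 108 112 112 113 115 117 116 114 116 111 114 120 124 125 128
 126 125 128 131 115 112 113 117 120  70  36  36  35  41  40  36  39  38]
259 [130 122 113 109 110 114 114 118 119 120 123 121 116 108 127 135 141 142
 143 146 150 154 152 154 153 158 108  67  39  36  40  41  38  40  35  36]
262 [
[... 1559 characters left out ...]
85  86  86  74  78  80
  78  83 115 119 116 115 110 116 116 118 111 109 106 104 109 115 120 117]
295 [119 117 118 116 118 118 112 111 112 113  95  56 101 112  92  70  74  77
  73  88 115 118 118 117 111 113 117 119 110 107 108 104 106 116 120 117]
298 [118 116 118 117 117 118 113 111 108 112 109  59  79  81  99 115 113 109
 111 109 110 119 119 116 115 112 113 113 110 107 106 104 107 113 120 114]
301 [118 114 116 116 118 122 113 109 107 112 111 110 113 111 114 118 114 110
 109 108 109 116 117 118 114 115 112 109 108 108 107 103 107 113 118 116]
304 [121 115 114 114 115 120 116 109 106 109 111 111 114 115 116 116 117 116
 111 107 107 114 118 116 116 113 112 107 109 108 107 105 106 110 116 114]
```

The plate stands between the jaws (columns 289–293, fingers at 280 and 300). I shift 2 mm to centre, close and lift.

```bash
python3 -m jog '[[0.4,[0.0016,-0.002,0.001],[0,0,-0.009]],[0.2,[0.0016,-0.002,0.001],[0,0,-0.009]],[0.2,[0.0016,-0.002,0.001],[0,0,-0.009]],[0.0,[0.0016,-0.002,0.001],[0,0,-0.009]],[0.0,[0.0016,-0.002,0.001],[0,0,-0.009]]]' 50
python3 -m jog '[[0,[0,0,0],[0,0,0]],[0,[0,0,0],[0,0,0]],[0,[0,0,0],[0,0,0]]]'
python3 d.py .4194 .1852 .069 92.5
python3 -m jog '[[0,[0,0,-0.01],[0,0,0]],[0,[0,0,-0.03],[0,0,0]],[0,[0,0,-0.06],[0,0,0]],[0,[0,0,-0.1],[0,0,0]],[0,[0,0,-0.12],[0,0,0]]]'
python3 -m jog '[[0,[0,0,0],[0,0,0]],[0,[0,0,0],[0,0,0]]]'
python3 d.py .5802 -.1348 .1825 84.5
python3 - <<'E'
from h import *
f=cam("side");p=np.array(env.read_state()["tcp_pos"]);P=[p-[0,0,.011],p-[0,0,.05],p+[0,.03,-.05],p+[0,-.03,-.05]];q=proj(f,P);print(q)
u,v=q[1].astype(int);print(u,v)
g=f["img"].astype(int)
for r in range(v-24,v+14,2): print(r,g[r,u-14:u+16].sum(1)//3)
E
```

```text
time_s: 10.73
tcp_pos: [0.4191, 0.1863, 0.0711]
eef_rot: [0.0, 0.691, 0.723, 0.0]
force: [0.1, 0.4, -0.2]
opening: 0.142
gripper_force: 0.0
time_s: 10.98
tcp_pos: [0.419, 0.1862, 0.0709]
eef_rot: [0.0, 0.691, 0.723, 0.0]
force: [-0.4, -0.0, 2.7]
opening: 0.088
gripper_force: 50.0
tool shift [-0.001   0.0003  0.0019] toolx yaw 92.64 rot [ 0.0006 -0.0001  0.0024]
t 10.98 tcp [0.419  0.1862 0.0709] F [-0.4 -0.   2.7] op 0.088 g 50.0
time_s: 11.4
tcp_pos: [0.4198, 0.1864, 0.1949]
eef_rot: [0.001, 0.691, 0.723, 0.002]
force: [2.2, 0.1, 0.2]
opening: 0.084
gripper_force: 50.0
time_s: 11.57
tcp_pos: [0.4194, 0.1863, 0.1921]
eef_rot: [0.001, 0.691, 0.723, 0.001]
force: [-0.3, 0.7, -0.5]
opening: 0.082
gripper_force: 50.0
tool shift [-0.3281  0.1459  0.0099] toolx yaw 92.64 rot [ 0.0029 -0.0006  0.1421]
t 11.57 tcp [0.4194 0.1863 0.1921] F [-0.3  0.7 -0.5] op 0.082 g 50.0
[[293.01371452 240.4174782 ]
 [292.43116031 255.4355128 ]
 [291.82430745 264.48223684]
 [293.00526359 246.87700666]]
292 255
231 [120 121 124 128 102  53  38  35  38  34  37  33  31  81  82  80  72  40
  35  36  34  39  37  
[... 1613 characters left out ...]
 77 134 146 149
 149 152 154 157 155 159 157 153 149 146 136 126]
259 [122 116 103 105 106 107 109 111 115 117 117 118  93  81  85 125 133 137
 138 138 145 147 147 149 146 143 140 132 123 114]
261 [120 115 108 103 106 108 109 112 113 113 116 116  94  82  86 115 119 129
 132 135 139 138 138 142 136 133 129 116 112 114]
263 [120 114 105 102 105 106 108 112 114 113 113 120  89  90  94 115 116 114
 110 105 108 112 112 114 115 115 115 112 111 116]
265 [117 113 104 105 105 109 112 113 111 115 116 117 114 111 113 118 117 114
 112 106 111 111 112 115 116 116 114 110 112 115]
267 [117 111 106 103 106 107 110 110 111 113 117 118 112 111 113 117 115 114
 111 112 113 108 110 115 116 117 113 110 111 114]
```

```bash
python3 -m jog '[[0,[-0.036,0.01,-0.02],[0,0,0]],[0,[-0.072,0.022,-0.04],[0,0,0.04]],[0,[-0.108,0.034,-0.04],[0,0,0.07]],[0,[-0.144,0.05,-0.04],[0,0,0.1]],[0,[-0.18,0.07,-0.04],[0,0,0.142]]]'
python3 -m jog '[[0,[0,0,0],[0,0,0]],[0,[0,0,0],[0,0,0]]]'
python3 d.py .5822 -.1325 .195 84.5
```

```text
time_s: 12.03
tcp_pos: [0.4959, 0.0082, 0.229]
eef_rot: [-0.001, 0.741, 0.672, -0.001]
force: [0.9, 0.1, -0.5]
opening: 0.087
gripper_force: 50.0
time_s: 12.2
tcp_pos: [0.4963, 0.008, 0.2284]
eef_rot: [-0.002, 0.741, 0.671, -0.001]
force: [-0.8, 0.1, 0.1]
opening: 0.085
gripper_force: 50.0
tool shift [-0.1313  0.0996  0.0329] toolx yaw 84.29 rot [-0.0044 -0.0006 -0.0037]
t 12.2 tcp [0.4963 0.008  0.2284] F [-0.8  0.1  0.1] op 0.085 g 50.0
```

```bash
python3 -m jog '[[0,[-0.032,0.02,0],[0,0,0]],[0,[-0.064,0.045,0],[0,0,0]],[0,[-0.097,0.072,0],[0,0,0]],[0,[-0.131,0.0995,0],[0,0,0]],[0,[-0.131,0.0995,0.005],[0,0,0]]]'
python3 -m jog '[[0,[0,0,0.015],[0,0,0]],[0,[0,0,0.035],[0,0,0]],[0,[0,0,0.05],[0,0,0]],[0,[0,0,0.053],[0,0,0]],[0,[0,0,0.053],[0,0,0]]]'
python3 -m jog '[[0,[0,0,0],[0,0,0]],[0,[0,0,0],[0,0,0]],[0,[0,0,0],[0,0,0]]]'
python3 d.py .5822 -.1325 .168 84.5
python3 - <<'E'
from h import *
from fit import W
f=cam("side");p=np.array(env.read_state()["tcp_pos"]);r=[.5908,-.0253,-.0962]
print(np.round(proj(f,[p-[0,0,.011],p-[0,0,.053]]+[W(r,(x/1e3,y/1e3,.1025)) for y in(-82,-60) for x in(-12.5,-4.5,4.5)]),1))
cv2.imwrite("pics/g7.png",cv2.resize(f["img"][150:225,205:305,::-1],None,fx=8,fy=8,interpolation=cv2.INTER_CUBIC))
E
```

```text
time_s: 12.62
tcp_pos: [0.5855, -0.1343, 0.2247]
eef_rot: [0.001, 0.741, 0.672, -0.0]
force: [-0.7, -0.1, -0.5]
opening: 0.084
gripper_force: 50.0
time_s: 13.03
tcp_pos: [0.5816, -0.1282, 0.1702]
eef_rot: [-0.003, 0.74, 0.673, -0.001]
force: [-1.1, 0.9, 0.5]
opening: 0.087
gripper_force: 50.0
time_s: 13.28
tcp_pos: [0.584, -0.1303, 0.1738]
eef_rot: [0.001, 0.74, 0.673, 0.0]
force: [-0.3, -0.3, 1.0]
opening: 0.084
gripper_force: 50.0
tool shift [-0.0024 -0.0016  0.0058] toolx yaw 84.53 rot [0.0019 0.0006 0.0005]
t 13.28 tcp [ 0.584  -0.1303  0.1738] F [-0.3 -0.3  1. ] op 0.084 g 50.0
[[236.5 173.8]
 [237.1 187.4]
 [240.9 197.7]
 [238.  197.4]
 [234.8 197.1]
 [238.9 201.8]
 [236.  201.5]
 [232.8 201.2]]
```

View pics/g7.png

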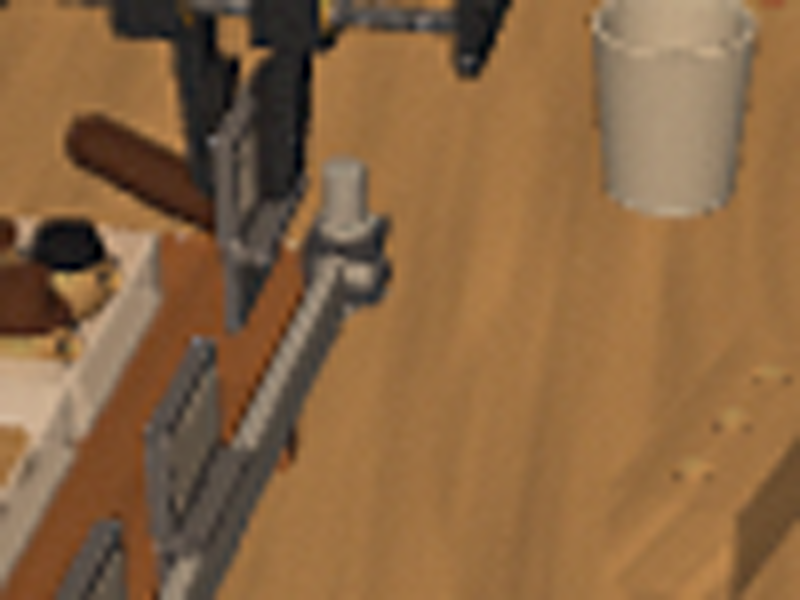

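The held holder is parallel to the installed ones: tongue's near foot corner at px (234.2,190.6), rail strip from (233.5,205) to (246,183). I work out the offset numerically.

Run:
```python
from h import *
from fit import W
f=cam("side");s=env.read_state();p=np.array(s["tcp_pos"]);print(p)
H=lambda x,y,z:W([p[0],p[1],-.0957],(x/1e3,y/1e3,p[2]-.0529+z/1e3))
print("tongue near foot corners x-2.5,2.5",np.round(proj(f,[H(-2.5,28,1),H(2.5,28,1),H(-14,30,30),H(4,30,35)]),1))
g=f["img"].astype(int)
for v in range(178,194,2): print(v,g[v,226:246].sum(1)//3)
print("rail")
r=[.5908,-.0253,-.0962]
for y in (-70,-60,-50,-160,-150,-140): print(y,np.round(proj(f,[W(r,(x/1e3,y/1e3,.1025)) for x in(-12.5,-4.5)]),1).tolist())
for v in range(184,206,2): print(v,g[v,230:252].sum(1)//3)
print("disc"); D=lambda x,y,z:W(r,(x/1e3,y/1e3,.0725+z/1e3))
print(np.round(proj(f,[D(-4,30,70),D(4,30,70),D(4,30,50),D(-4,30,50),D(-14,30,35)]),1))
for v in range(202,222,2): print(v,g[v,220:240].sum(1)//3)
```

```text
[ 0.58355008 -0.13047424  0.17291496]
tongue near foot corners x-2.5,2.5 [[235.6 192.2]
 [233.8 192. ]
 [239.2 183.5]
 [232.5 181.3]]
178 [113 116 118  79  36  28  87  86  96  52  58  78  79  83  51 102 119  98
  71 121]
180 [ 82  98  90  88  89  76 109  87 105  70  74  78  81  53  93 146 108  56
  56  61]
182 [ 85  87  84  84  80  76  65  88  81  99 110  92  80  51  78  81  75  57
  84 103]
184 [ 85  84  83  78  77  78  78  85  77  46  39  40  45  80  84  82  79  56
  94 127]
186 [ 81  81  78  80  80  77  80  85  78  46  42  47  82  85  85  85  69 100
 128 139]
188 [ 76  76  76  79  79  81  77  83  86  53  43  80  84  82  85  69  89 127
 142  79]
190 [ 72  78  78  80  79  80  81  83  87  53  79  83  85  84  68  91 125 144
  81  64]
192 [ 80  80  71 116  87  87  87  82  83  83  83  86  85  69  89 128 147  84
  65  64]
rail
-70 [[239.8, 199.9], [236.9, 199.6]]
-60 [[238.9, 201.8], [236.0, 201.5]]
-50 [[238.0, 203.7], [235.1, 203.4]]
-160 [[247.2, 184.3], [244.5, 184.0]]
-150 [[246.5, 185.9], [243.7, 185.7]]
-140 [[245.7, 187.6], [242.9, 187.3]]
184 [ 77  78  78  85  77  46  39  40  45
[... 1213 characters left out ...]
  79  80  81  65  78  89 128 134  98
  70  68]
206 [77 78 76 89 81 88 81 80 79 80 82 48 70 77 85 84 76 69 68 68]
208 [80 80 76 87 84 89 66 79 80 82 51 70 81 77 83 49 65 69 66 81]
210 [ 75  73  71  81  82  87  73  81  84  48  50  75  77  82  61  68  70  66
  92 113]
212 [ 75  73  76  80  85  85  50  99  56  52  75  79  83  59  68  71  66  94
 110 109]
214 [ 72  75  78  76  85  87  61  48  62  79  79  83  53  67  73  66  91 112
 110 110]
216 [ 67  77  80  75  81  83  67  67  76  79  85  59  66  71  68  82 109 111
 110 111]
218 [ 57  78  82  79 101  85  83  82  75  74  64  67  72  73  74 111 114 106
 109 114]
220 [ 66  79  84  82  81  78  65 124 130 114  77  72  68  73 107 113 107 106
 108 112]
```

Relative to the rail, the side camera puts the tongue about 4 mm too far back. I correct, settle, then descend watching the force.

```bash
python3 -m jog '[[0,[-0.0029,-0.0041,0],[0,0,0]],[0,[-0.0029,-0.0041,0],[0,0,0]],[0,[-0.0029,-0.0041,0.004],[0,0,0]],[0,[-0.0029,-0.0041,0.008],[0,0,0]],[0,[-0.0029,-0.0041,0.008],[0,0,0]]]'
python3 -m jog '[[0,[0,0,0],[0,0,0]],[0,[0,0,0],[0,0,0]],[0,[0,0,0],[0,0,0]]]'
python3 d.py .5793 -.133 .15 84.5
python3 - <<'E'
from h import *
f=cam("side");g=f["img"].astype(int)
for v in range(182,200,2): print(v,g[v,228:250].sum(1)//3)
E
```

```text
time_s: 14.0
tcp_pos: [0.5784, -0.1327, 0.1633]
eef_rot: [-0.001, 0.74, 0.672, -0.0]
force: [0.5, 0.5, -1.0]
opening: 0.088
gripper_force: 50.0
time_s: 14.25
tcp_pos: [0.5792, -0.1329, 0.1646]
eef_rot: [0.0, 0.74, 0.672, 0.0]
force: [0.5, -0.2, -1.4]
opening: 0.086
gripper_force: 50.0
tool shift [-0.0001  0.0001  0.0146] toolx yaw 84.5 rot [0.0001 0.     0.0001]
t 14.25 tcp [ 0.5792 -0.1329  0.1646] F [ 0.5 -0.2 -1.4] op 0.086 g 50.0
182 [ 85  83  79  75  78  79  88  83  96  68  79  82  81  60  51  53  82 103
 125 126  83  68]
184 [ 82  78  78  78  77  78  81  82  88  91  81  81  72  42  75  58  94 126
 137  72 142 148]
186 [ 78  80  80  81  82  76  78  82  75  50  42  42  46  84  74  99 127 139
  76  62  61  65]
188 [ 77  81  76  82  76  77  83  84  78  51  38  48  84  71  92 126 142  78
  64  61 106  87]
190 [ 78  81  79  79  79  83  78  87  77  47  43  80  73  90 128 144  77  63
  64  82 115 119]
192 [ 72 118  89  89  85  82  82  84  85  53  82  71  89 128 146  82  67  67
  72 109 115 114]
194 [ 77  78  86  44  74  83  81  84  73  81  71  89 128 134  85  66  64  70
 109 113 115 115]
196 [ 80  72  61  92  88  80  85  86  87  70  88 127 137  83  67  65  70 110
 115 114 114 116]
198 [ 71  63  99  84  68  77  78  79  64  85 128 135  83  68  66  72 108 114
 111 115 115 116]
```

```bash
python3 -m jog '[[0,[0,0,0.003],[0,0,0]],[0,[0,0,0.006],[0,0,0]],[0,[0,0,0.009],[0,0,0]],[0,[0,0,0.009],[0,0,0]]]'
python3 -m jog '[[0,[0,0,0.002],[0,0,0]],[0,[0,0,0.004],[0,0,0]],[0,[0,0,0.006],[0,0,0]],[0,[0,0,0.006],[0,0,0]]]'
python3 d.py .5793 -.133 .1254 84.5
```

```text
time_s: 14.63
tcp_pos: [0.5785, -0.1327, 0.1546]
eef_rot: [-0.001, 0.74, 0.672, -0.0]
force: [-0.8, 1.2, -0.1]
opening: 0.088
gripper_force: 50.0
time_s: 14.97
tcp_pos: [0.5788, -0.1328, 0.149]
eef_rot: [-0.0, 0.74, 0.672, -0.0]
force: [-0.5, 0.0, -0.8]
opening: 0.086
gripper_force: 50.0
tool shift [-0.0001  0.0005  0.0236] toolx yaw 84.5 rot [-0.0007 -0.0002 -0.    ]
t 14.97 tcp [ 0.5788 -0.1328  0.149 ] F [-0.5  0.  -0.8] op 0.086 g 50.0
```

```bash
python3 -m jog '[[0,[0,0,0.002],[0,0,0]],[0,[0,0,0.004],[0,0,0]],[0,[0,0,0.006],[0,0,0]],[0,[0,0,0.008],[0,0,0]],[0,[0,0,0.008],[0,0,0]]]'
python3 -m jog '[[0,[0,0,0.002],[0,0,0]],[0,[0,0,0.004],[0,0,0]],[0,[0,0,0.006],[0,0,0]],[0,[0,0,0.006],[0,0,0]],[0,[0,0,0.006],[0,0,0]]]'
python3 d.py .5793 -.133 .1254 84.5
```

```text
time_s: 15.38
tcp_pos: [0.5788, -0.1328, 0.141]
eef_rot: [-0.0, 0.74, 0.672, -0.0]
force: [-0.4, -0.7, -0.6]
opening: 0.083
gripper_force: 50.0
time_s: 15.8
tcp_pos: [0.579, -0.1328, 0.1354]
eef_rot: [-0.0, 0.74, 0.672, -0.0]
force: [-0.2, 0.6, -0.9]
opening: 0.084
gripper_force: 50.0
tool shift [-0.0001  0.0003  0.01  ] toolx yaw 84.5 rot [-0.0003 -0.0001  0.    ]
t 15.8 tcp [ 0.579  -0.1328  0.1354] F [-0.2  0.6 -0.9] op 0.084 g 50.0
```

```bash
python3 -m jog '[[0,[0,0,0.002],[0,0,0]],[0,[0,0,0.004],[0,0,0]],[0,[0,0,0.006],[0,0,0]],[0,[0,0,0.008],[0,0,0]],[0,[0,0,0.008],[0,0,0]]]'
python3 -m jog '[[0,[0,0,0],[0,0,0]],[0,[0,0,0],[0,0,0]]]'
python3 d.py .5793 -.133 .1254 84.5
python3 - <<'E'
from h import *
from fit import W
f=cam("side");g=f["img"].astype(int);r=[.5908,-.0253,-.0962]
D=lambda x,y,z:W(r,(x/1e3,y/1e3,.0725+z/1e3))
for y in(-80,30): print(y,np.round(proj(f,[D(-14,y,35),D(-14,y,30),D(-4,y,35),D(4,y,35),D(4,y,75)]),1).tolist())
print("held");
for v in range(184,204): print(v,g[v,228:248].sum(1)//3)
print("disc")
for v in range(207,226): print(v,g[v,218:238].sum(1)//3)
E
```

```text
time_s: 16.22
tcp_pos: [0.5788, -0.1328, 0.1269]
eef_rot: [-0.0, 0.74, 0.672, -0.0]
force: [-0.4, 0.2, -1.0]
opening: 0.086
gripper_force: 50.0
time_s: 16.38
tcp_pos: [0.5791, -0.1329, 0.1275]
eef_rot: [-0.0, 0.74, 0.672, -0.0]
force: [0.9, -0.2, -0.9]
opening: 0.09
gripper_force: 50.0
tool shift [-0.0001  0.0002  0.0021] toolx yaw 84.5 rot [-0. -0.  0.]
t 16.38 tcp [ 0.5791 -0.1329  0.1275] F [ 0.9 -0.2 -0.9] op 0.09 g 50.0
-80 [[241.2, 196.5], [241.2, 198.1], [237.6, 196.2], [234.7, 195.9], [234.1, 183.0]]
30 [[230.8, 218.2], [230.9, 219.9], [227.0, 217.8], [223.9, 217.5], [223.0, 203.9]]
held
184 [ 82  80  81  49  35  28  89  88 107  68  84  53  39  36  39  42  12  65
 138  80]
185 [ 82  79  86  55  35  23  75  84  90  80  85  55  34  36  41  40  12  90
 102  68]
186 [75 79 87 60 37 28 70 86 87 86 85 53 37 36 38 42 26 72 62 65]
187 [78 78 86 63 37 29 70 83 85 84 86 55 32 36 36 46 63 47 64 68]
188 [79 82 80 80 61 28 65 83 88 75 84 64 37 31 33 46 70 62 68 64]
189 [80 79 82 83 80 65 80 85 91 75 84 60 38 35 40 62 45 66 72 61]
190 [78 82 80 81 81 80 85 86 87 51 70 52 73 78 78 71 62 70 
[... 1969 characters left out ...]
111]
218 [ 61  46  57  78  81  82 104  88  85  85  76  77  65  67  73  69  72 112
 115 109]
219 [ 48  89  67  81  80  84  88  68  53  87  90  97  78  73  71  68  92 113
 111 107]
220 [ 70  84  72  80  85  82  83  79  65 124 133 115  77  71  72  74 110 113
 108 106]
221 [ 93  83  69  83  83  82  82  80 108 134 139  97  71  71  66  95 113 111
 108 108]
222 [ 85  78  71  83  82  81  81  80 125 136 131  83  69  71  72 105 111 112
 107 108]
223 [ 84  79  69  81  81  79  69 108 132 136  95  70  70  69  94 112 113 109
 107 113]
224 [ 81  79  71  83  81  89  49 122 135 135  84  71  68  73 107 111 112 109
 108 112]
225 [ 77  81  70  84  83  67  93 129 136  99  70  69  65  96 111 109 111 108
 110 115]
```

The held shoulder lines up with the disc holder's pattern to about 1 mm. Now I press it home.

```bash
python3 -m jog '[[0,[0,0,0.001],[0,0,0]],[0,[0,0,0.002],[0,0,0]],[0,[0,0,0.003],[0,0,0]],[0,[0,0,0.003],[0,0,0]]]' 60
python3 -m jog '[[0,[0,0,0.001],[0,0,0]],[0,[0,0,0.002],[0,0,0]],[0,[0,0,0.002],[0,0,0]],[0,[0,0,0.002],[0,0,0]]]'
python3 -m jog '[[0,[0,0,0.001],[0,0,0]],[0,[0,0,0.002],[0,0,0]],[0,[0,0,0.002],[0,0,0]],[0,[0,0,0.002],[0,0,0]]]'
```

```text
time_s: 16.87
tcp_pos: [0.5793, -0.1329, 0.1254]
eef_rot: [0.0, 0.74, 0.672, 0.0]
force: [-2.1, 1.0, 5.3]
opening: 0.085
gripper_force: 60.0
time_s: 17.2
tcp_pos: [0.5794, -0.133, 0.1253]
eef_rot: [0.0, 0.74, 0.672, 0.0]
force: [-7.5, 3.4, 17.8]
opening: 0.084
gripper_force: 60.0
time_s: 17.53
tcp_pos: [0.5796, -0.133, 0.1251]
eef_rot: [0.001, 0.74, 0.673, -0.0]
force: [-12.7, 4.6, 29.2]
opening: 0.085
gripper_force: 60.0
```

```bash
python3 -m jog '[[0,[0,-0.001,0.001],[0,0,0]],[0,[0,-0.002,0.001],[0,0,0]],[0,[0,-0.002,0.001],[0,0,0]],[0,[0,-0.002,0.001],[0,0,0]],[0,[0,-0.002,0.001],[0,0,0]]]'
python3 -m jog '[[0,[0,0,0],[0,0,0]],[0,[0,0,0],[0,0,0]],[0,[0,0,0],[0,0,0]],[0,[0,0,0],[0,0,0]],[0,[0,0,0],[0,0,0]]]'
python3 -m jog '[[0,[0,0,0],[0,0,0]],[0,[0,0,0],[0,0,0]],[0,[0,0,0],[0,0,0]],[0,[0,0,0],[0,0,0]],[0,[0,0,0],[0,0,0]]]'
```

```text
time_s: 17.95
tcp_pos: [0.5794, -0.133, 0.1251]
eef_rot: [0.002, 0.74, 0.673, 0.001]
force: [-7.3, 4.7, 30.7]
opening: 0.086
gripper_force: 60.0
time_s: 18.37
tcp_pos: [0.5794, -0.133, 0.1251]
eef_rot: [0.002, 0.74, 0.673, 0.001]
force: [-8.3, 5.1, 30.5]
opening: 0.086
gripper_force: 60.0
time_s: 18.78
tcp_pos: [0.5794, -0.133, 0.1251]
eef_rot: [0.002, 0.74, 0.673, 0.001]
force: [-8.6, 5.8, 31.8]
opening: 0.085
gripper_force: 60.0
```

The holder is down and steady at about 31 N. Handing in.

```bash
python3 -c "
from rig import env
print(env.hand_in())"
```

```text
the job is handed in; nothing more can be done
None
```

The job is handed in at about 19 s: the pin's collar is on the fork, and the grey label holder is down behind the rail in front of the puppet heads, centred to about 1 mm by my measurement and still held and pressed at about 31 N.

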